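# Fetch the missing bearing ball for the turntable

### The arm

A 6-joint arm with a two-finger parallel gripper is mounted at the origin on the work surface. World frame = base frame: x ahead of the robot, y to its left, z up, the work surface at z = 0. Lengths are in m, angles in rad, forces in N, time in s.
With the tool pointing down it reaches from about 0.3 to 0.825 m from the base axis. Payload 5.4 kg.
Tool frame: the origin (TCP) lies between the finger pads; the fingertips stand 25 mm ahead of it and the grasp point (between the pads) lies 6 mm ahead of it; z points along the fingers, y is the line along which they close (so a half turn about z gives the same grasp; the last joint's range is limited). The gripper opens to 92 mm and grips with 3 to 60 N. Pads are 20 mm wide; open, the fingers measure 128 mm over their backs; the gripper's body (75 mm by 189 mm) begins 69 mm behind the grasp point.
Start: joints at [0.979, 0.158, 1.597, -0, 1.386, -0.21], TCP at [0.214, 0.534, 0.24] pointing down, gripper open.
Joint ranges: [-2.91, 2.91], [-0.94, 2.29], [0.18, 2.7], [-1.29, 4.43], [0.17, 2.64], [-3, 3]. Speed limits (rad/s): [2.57, 2.57, 3.14, 3.14, 3.14, 3.14].

### API

Orientations are given as a rotation vector (axis times angle).
In Python, from station import * gives the robot as it stands.
- The arm moves only by the tool drive_tool, never from a script. Its argument "deltas" is a list of rows, each a list of 2 entries, a list of its own where there are three numbers: the shift along the tool's x, y, z in mm, then the turn, a rotation vector about the tool's x, y, z in degrees. In form: [[[tx, ty, tz], [wx, wy, wz]], ...]. A call has 1 to 10 rows; each row is the pose to reach, as a shift and turn from the pose commanded when the call began, along the tool's axes at that moment; what a row does not reach only later rows make up. A row lasts 1/8 s, in which the tool goes at most 62.5 mm and 10.7 degrees, less where a joint would pass 70% of its speed; a pose out of reach is approached as far as the arm can. A call with a gripper value outside its range is refused whole. "jaw" is the opening, from -1 (shut) to 1 (fully open), so that 0 is half open, set as the call begins (left out, the last holds). The fingers move at their own pace and stop on an object; "force" is the grip in N (left out, the last holds). Time passes only in rows, so rows that repeat a pose let the fingers close. It gives the time, the measured TCP pose, the force, the opening and the grip force at its end, in the units of the state.
- sense(): the state, without advancing time (a new reading comes with each control period).
- read_camera(name): name is "scene" or "top" or "wrist"; returns a dict with "image" (384x512x3 uint8, red, green, blue), "K" (3x3 intrinsics, pixels), "cam_to_world" (4x4, takes a point from camera to world coordinates). Camera axes: x right, y up, looking along -z (the intrinsics and any distortion apply to the point x, -y, -z); pixel columns grow to the right and rows downward; lengths in m; the calibration is good to about 2 mm. A picture is of the moment at which its call begins. There is no depth.
- job_done(): hands the job in; it is judged then, once.
Trained networks look in a picture, given as the dict that the camera call returned (one of the last four; its "shot" number tells which), for a name from the list of things; names that differ only in an ending like _2 or _b are one class to them, and where a whole thing is asked for, a point or a joint stands for the part that bears it (a point fixed in the world has none). Each returns a list of dicts, best first, with "conf" (0 to 1); they miss things now and then, are a little off and sometimes report something else, mostly with a low value. They report only what shows in the picture. A call takes as long as a camera call. They do not tell look-alikes from the thing itself.
- search_frame(picture, name): "centre" ([column, row] in pixels, amid what is visible of it).
- place_of(picture, name): "centre" ([column, row] in pixels: a listed point, or the origin of a listed thing).
The state is a dict: "time_s": time; "joints": joint angles; "joint_velocities": joint speeds; "joint_torque": joint torques, N m; "ee_pos": TCP position; "tcp_rot": TCP orientation; "force": force on the tool from outside, world axes, zero at the start; "torque": the same for the moment, N m; "gripper_width": finger opening in m; "grasp_force": force on a finger pad.
Only numpy, scipy, OpenCV 4.12 (cv2) and the standard library are available. Lean on these libraries where they do the work, as an engineer would, in place of code of your own. Each camera call takes 0.05 s, during which the arm holds its last target. There are 200 camera calls.

### The job

Push the red plunger of the blue ball dispenser all the way down so that the steel ball rolls into the pocket of the yellow tray standing at its chute. Then pick the tray up by its black grip and carry it, without tipping it, spilling the ball or touching the ball, and hold it level with its pocket over the middle of the round turntable base, the tray about 10 cm above the bench, for the fitter to take the ball. Finish while still holding the tray there, and leave the other things on the bench alone.

Things in the scene. Friction and masses are not known exactly. Their poses are not given: they have to be found in the camera images.
- dispenser: Blue and aluminium ball dispenser fixed to the bench. Origin on the bench (z 0) under the lower end of its chute; +x points up the chute, away from the tray. The chute (44 mm wide, 92 mm long, two side walls, slope 7 degrees) runs along x from 2 to 94 mm, 35 to 45 mm tall at most; the plunger's housing (56 along x, 46 along y, 52 mm tall) is centred at x 30, y +44 mm. Its place and yaw vary, and it stands on either the left or the right half of the bench
- plunger (a joint): Stroke of the red spring plunger in m: 0 up, 0.016 fully down (pushed straight down). The spring takes about 2.5 N to start and 7.2 N at the bottom and returns it when let go. A red gate bar joined to it blocks the ball and only clears it over the last 2.5 mm of the stroke; the ball then rolls into the tray in about a second while the plunger is held down
- plunger_top (a point): Centre of the top of the plunger's red cap (36 mm across, 8 mm thick), 82 mm above the bench when up, at x 30, y +46 mm in the dispenser's frame; it moves with the plunger
- tray: Loose yellow tray, 120 (x) by 64 (y) by 12 mm (z), about 0.2 kg, standing on the bench about 3 mm in front of the dispenser's chute, x axis along the chute and +x towards the dispenser (within 0.04 rad). Origin at the centre of its underside. Round pocket 44 mm wide and 6 mm deep towards +x, black upright grip towards -x
- tray_pocket (a point): Centre of the floor of the tray's pocket: tray frame x +28, y 0, z +6 mm
- tray_grip (a point): Point inside the tray's black grip to pinch at: tray frame x -22, y 0, z +48 mm. The grip is an upright block 36 mm long (tray x), 16 mm thick (tray y; pinch it across this), from 12 to 68 mm above the tray's underside
- ball_center (a point): Centre of the loose steel ball, 25 mm across, 64 g. It waits in the chute behind the gate; lying in the tray's pocket, its centre is 12.5 mm above the pocket's floor and it can roll about 11 mm off the pocket's centre
- turntable_center (a point): Centre of the turntable base, a round steel base with a ring of balls, 150 mm across, fixed to the bench on the other half from the dispenser; this point is 28 mm above the bench, on top of its hub (its middle pin reaches 34 mm)
- red_stick: Bystander: red push stick lying along y at the back, about 220 by 55 mm, 14 mm high; origin under its middle
- black_stick: Bystander: black push stick, same shape; origin under its middle
- screwdriver: Bystander: screwdriver lying along x between the dispenser and the turntable, 190 mm long, about 30 mm high; origin under its middle
- hammer: Bystander: hammer lying along x on the right, 280 mm long; origin under its middle
- tape_roll: Bystander: roll of paper tape, 80 mm across, 25 mm high, lying flat on the left; origin under its middle
- offcut: Bystander: wood offcut, 110 by 70 by 35 mm, on the left; origin under its middle
- glue_bottle: Bystander: green bottle, 60 mm across, 170 mm tall, on the right; origin under its middle
Things that resemble listed ones, but are neither listed nor needed, are in the scene too. Of the things that look like the dispenser, the smaller one is meant. Several things have the shape of the tray; the one meant has the colours described above.

How it is judged:
On the way, in this order (a step that is already met when the one before it is completed fails the run):
1. the plunger has been pushed fully down (value of joint plunger above 0.0125 m), for 0.05 s.
2. the ball lies in the pocket of the tray, still on the bench (horizontal distance between ball_center and tray_pocket below 0.016 m and z of ball_center in the frame of tray_pocket between 0.006 and 0.018 m and height (world z) of tray below 0.01 m), for 0.2 s.
3. the tray is lifted with the ball in its pocket (horizontal distance between ball_center and tray_pocket below 0.016 m and z of ball_center in the frame of tray_pocket between 0.006 and 0.018 m and height (world z) of tray above 0.04 m), for 0.1 s.
At the end, for the whole second after the job is handed in: The fingers hold the tray still (under 30 mm/s) and level within 7 degrees, its underside 65 to 145 mm above the bench, the pocket's centre within 35 mm horizontally of the turntable's centre, and the ball lies in the pocket (horizontal distance between ball_center and tray_pocket below 0.016 m and z of ball_center in the frame of tray_pocket between 0.006 and 0.018 m and horizontal distance between tray_pocket and turntable_center below 0.035 m and height (world z) of tray between 0.065 and 0.145 m and angle between tray's own z axis and vertical below 0.12 rad and linear speed of tray below 0.03 m/s and contact force between the fingers and tray above 1 N); the arm keeps its last pose, push and grip.
It fails at once if the tray tipped by more than 20 degrees (angle between tray's own z axis and vertical above 0.35 rad).
It fails at once if the ball fell to the bench (height (world z) of ball_center below 0.015 m).
It fails at once if the robot touched the ball (contact force between any of the fingers, the arm and ball above 0.5 N).
It fails at once if another thing on the bench was moved by more than 3 cm (distance of any of red_stick, black_stick, screwdriver, hammer, tape_roll, offcut, glue_bottle from where it was at the start of the episode above 0.03 m).
It also fails if it takes over 48 s, if anything falls off the work surface, if the arm or the gripper's body presses on something with over 40 N, if the wrist force passes 120 N, or if a joint passes its speed limit or range.

## Working session

There is one attempt and no reset: what is moved stays moved. The work goes in short steps, Python scripts to look and compute and a tool call to move; the robot and the scene stay as the last step left them, time stands still between calls to the robot, and variables do not carry over. Pictures are saved under pics/ and viewed, at most 10 in all, crops included, and the job is handed in when it is done.

Besides the shell and the picture viewer there is one more tool, called as name([rows], argument=value, ...), one row to a line, values as JSON. drive_tool: Moves the arm, as the interface text tells. Its arguments: {"type":"object","properties":{"deltas":{"type":"array"},"jaw":{"type":"number"},"force":{"type":"number"}},"required":["deltas"]}

```bash
mkdir -p pics
cat > h.py <<'E'
from station import *
import numpy as np, cv2
from scipy.spatial.transform import Rotation as R
def ray(p,px,z):
    K=np.array(p["K"]);T=np.array(p["cam_to_world"])
    d=np.linalg.inv(K)@np.array([px[0],px[1],1.]); d=T[:3,:3]@np.array([d[0],-d[1],-d[2]])
    o=T[:3,3]; return o+d*(z-o[2])/d[2]
def proj(p,X):
    K=np.array(p["K"]);T=np.array(p["cam_to_world"])
    c=T[:3,:3].T@(np.array(X)-T[:3,3]); q=K@np.array([c[0],-c[1],-c[2]]); return q[:2]/q[2]
def save(p,n): cv2.imwrite("pics/"+n,cv2.cvtColor(np.asarray(p["image"]),cv2.COLOR_RGB2BGR))
def delta(target):  # world target -> tool-frame mm
    s=sense(); return R.from_rotvec(s["tcp_rot"]).inv().apply(np.array(target)-s["ee_pos"])*1000
Z={"plunger_top":.082,"tray_pocket":.006,"tray_grip":.048,"turntable_center":.028,"ball_center":.05,"dispenser":0,"tray":0}
def look(p,names=Z):
    for n in names:
        for r in place_of(p,n)[:4]:
            print(n,round(r["conf"],2),np.round(r["centre"]),np.round(ray(p,r["centre"],Z[n])[:2],3))
E
python3 - <<'E'
from h import *
s=sense();print(s["time_s"],s["ee_pos"],s["tcp_rot"])
a=read_camera("top");b=read_camera("scene")
save(a,"top.png");save(b,"scene.png")
look(a);print();look(b)
E
```

```text
0.0 [0.21392458 0.53308525 0.23862142] [-5.95954858e-01 -3.08380646e+00  2.75775354e-03]
plunger_top 0.78 [314. 280.] [ 0.27  -0.188]
plunger_top 0.51 [302. 178.] [ 0.578 -0.154]
tray_pocket 0.96 [362. 160.] [ 0.652 -0.361]
tray_pocket 0.72 [319. 199.] [ 0.523 -0.218]
tray_pocket 0.36 [129. 160.] [0.642 0.396]
tray_grip 0.84 [321. 210.] [ 0.482 -0.218]
tray_grip 0.74 [350. 162.] [ 0.636 -0.31 ]
ball_center 0.71 [302. 176.] [ 0.588 -0.157]
ball_center 0.55 [311. 176.] [ 0.59  -0.187]
dispenser 0.82 [331. 292.] [ 0.226 -0.253]
dispenser 0.57 [317. 187.] [ 0.56  -0.212]
tray 0.78 [316. 211.] [ 0.484 -0.21 ]
tray 0.75 [356. 160.] [ 0.65  -0.343]

plunger_top 0.49 [223. 215.] [ 0.577 -0.153]
plunger_top 0.4 [201. 223.] [ 0.591 -0.214]
tray_pocket 0.76 [203. 226.] [ 0.52  -0.201]
tray_pocket 0.57 [150. 276.] [ 0.661 -0.358]
tray_grip 0.87 [196. 201.] [ 0.458 -0.207]
tray_grip 0.66 [164. 252.] [ 0.632 -0.317]
tray_grip 0.53 [101. 269.] [ 0.646 -0.462]
turntable_center 0.92 [330. 214.] [0.595 0.155]
ball_center 0.52 [208. 237.] [ 0.613 -0.201]
dispenser 0.67 [174. 171.] [ 0.223 -0.247]
dispenser 0.58 [205. 236.] [ 0.558 -0.202]
tray 0.83 [199. 220.] [ 0.49  -0.208]
tray 0.7 [160. 273.] [ 0.654 -0.334]
```

View pics/top.png

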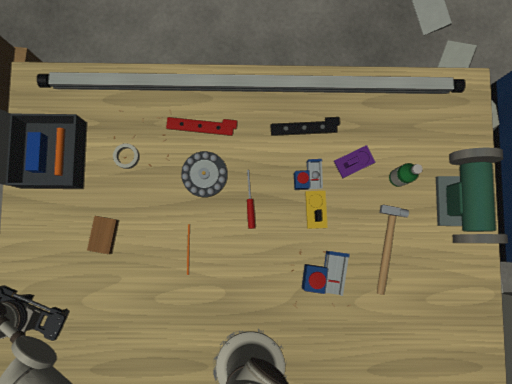

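View pics/scene.png

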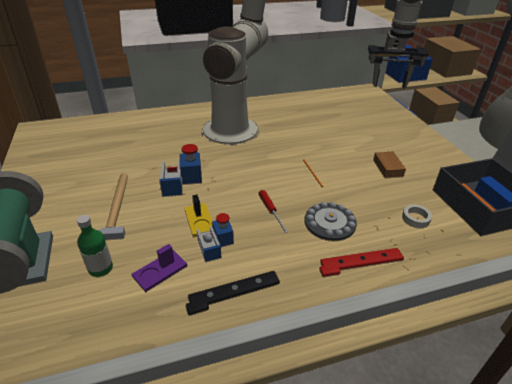

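The top picture shows the small dispenser at about (312,175) with its plunger at (302,178). The yellow tray is at (316,210) with its grip towards the robot, and the turntable is at (204,174). The purple tray and the larger dispenser are decoys.

Run:
```python
from h import *
for t in [[.5,.2,.28],[.47,-.19,.3]]: print(np.round(delta(t)))
r=R.from_rotvec(sense()["tcp_rot"]).as_matrix(); print(r.round(3))
```

```text
[-389. -203.  -40.]
[-507. -576.  -60.]
[[-0.928  0.373  0.   ]
 [ 0.373  0.928  0.   ]
 [-0.     0.    -1.   ]]
```

drive_tool([
  [[-55,-29,-6],[0,0,0]],
  [[-110,-58,-12],[0,0,-3]],
  [[-165,-87,-18],[0,0,-6]],
  [[-220,-116,-24],[0,0,-9]],
  [[-275,-145,-30],[0,0,-12]],
  [[-330,-174,-36],[0,0,-15]],
  [[-389,-203,-40],[0,0,-18]],
  [[-400,-250,-45],[0,0,-20]],
  [[-415,-300,-50],[0,0,-22]],
  [[-430,-350,-55],[0,0,-22]],
], jaw=-1)

```text
time_s: 2.05
ee_pos: [0.4826, 0.0469, 0.2949]
tcp_rot: [-0.004, 3.141, -0.0]
force: [0.3, 0.2, 0.5]
gripper_width: 0.0004
grasp_force: 0.0
```

Run:
```python
from h import *
for t in [[.47,-.19,.3]]: print(np.round(delta(t)))
s=sense();print(s["time_s"],s["ee_pos"],R.from_rotvec(s["tcp_rot"]).as_matrix().round(3))
```

```text
[  13. -237.   -5.]
2.05 [0.4826448  0.0469402  0.29485022] [[-1.    -0.003  0.   ]
 [-0.003  1.    -0.   ]
 [-0.    -0.    -1.   ]]
```

drive_tool([
  [[3,-50,-1],[0,0,0]],
  [[6,-100,-2],[0,0,0]],
  [[9,-150,-3],[0,0,0]],
  [[12,-200,-4],[0,0,0]],
  [[13,-237,-5],[0,0,0]],
  [[13,-237,-5],[0,0,0]],
  [[13,-237,-5],[0,0,0]],
])

```text
time_s: 2.92
ee_pos: [0.4704, -0.1878, 0.2996]
tcp_rot: [0.004, -3.142, -0.001]
force: [-0.7, -0.7, 0.9]
gripper_width: 0.0006
grasp_force: 0.0
```

Run:
```python
from h import *
p=read_camera("wrist");save(p,"w1.png");look(p)
a=read_camera("top");look(a,["plunger_top","tray_pocket","tray_grip","dispenser","turntable_center"])
```

```text
plunger_top 0.49 [275. 249.] [ 0.581 -0.157]
plunger_top 0.31 [235. 167.] [ 0.462 -0.211]
tray_pocket 0.93 [155. 270.] [ 0.662 -0.361]
tray_pocket 0.64 [244. 191.] [ 0.517 -0.204]
tray_grip 0.92 [237. 166.] [ 0.468 -0.211]
tray_grip 0.62 [175. 268.] [ 0.633 -0.313]
turntable_center 0.61 [465. 244.] [0.601 0.156]
dispenser 0.65 [246. 210.] [ 0.553 -0.201]
tray 0.63 [240. 174.] [ 0.491 -0.21 ]
tray 0.62 [170. 258.] [ 0.644 -0.334]
plunger_top 0.74 [385. 250.] [ 0.361 -0.404]
plunger_top 0.64 [316. 198.] [ 0.516 -0.198]
plunger_top 0.42 [303. 176.] [ 0.584 -0.158]
tray_pocket 0.98 [362. 159.] [ 0.655 -0.36 ]
tray_pocket 0.72 [318. 198.] [ 0.526 -0.216]
tray_grip 0.95 [353. 165.] [ 0.627 -0.321]
tray_grip 0.76 [319. 213.] [ 0.474 -0.211]
dispenser 0.79 [317. 187.] [ 0.562 -0.214]
dispenser 0.59 [312. 177.] [ 0.594 -0.196]
turntable_center 0.92 [202. 173.] [0.599 0.159]
```

View pics/w1.png

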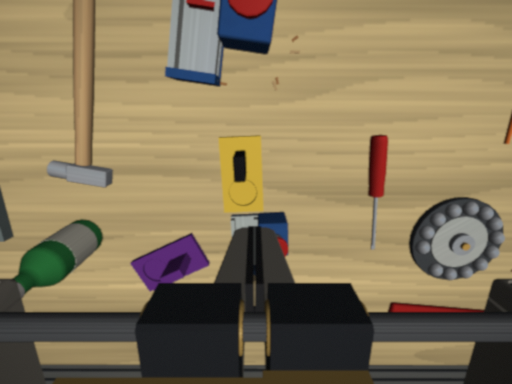

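The wrist view shows the yellow tray upright with its grip at (240,165) and pocket at (243,192). The dispenser is partly hidden behind the fingers, with the red plunger at about (280,247). I'll fit the tray's pose from its colour.

```bash
cat >> h.py <<'E'
def traypose(p,z=.012,near=None):
    m=cv2.inRange(cv2.cvtColor(np.asarray(p["image"]),cv2.COLOR_RGB2HSV),(20,150,110),(33,255,255))
    c=max(cv2.findContours(m,cv2.RETR_EXTERNAL,cv2.CHAIN_APPROX_NONE)[0],key=cv2.contourArea)[:,0]
    w=np.array([ray(p,x,z)[:2] for x in c.astype(float)],np.float32)
    return cv2.minAreaRect(w*1000)
def redcap(p,z=.082):
    h=cv2.cvtColor(np.asarray(p["image"]),cv2.COLOR_RGB2HSV)
    m=cv2.inRange(h,(0,150,90),(6,255,255))|cv2.inRange(h,(174,150,90),(180,255,255))
    for c in cv2.findContours(m,cv2.RETR_EXTERNAL,cv2.CHAIN_APPROX_NONE)[0]:
        if cv2.contourArea(c)>25:
            (u,v),r=cv2.minEnclosingCircle(c);print("red",round(u,1),round(v,1),round(r,1),ray(p,(u,v),z)[:2].round(3))
E
python3 - <<'E'
from h import *
for n in ("wrist","top","scene"):
    p=read_camera(n);print(n,traypose(p));redcap(p)
    for X in ([.577,-.155,.082],): print(proj(p,X))
E
```

```text
wrist ((489.94061279296875, -207.13352966308594), (119.75402069091797, 62.93777847290039), 2.411886215209961)
red 431.5 310.0 39.5 [0.685 0.084]
red 281.5 246.5 9.2 [ 0.577 -0.149]
red 380.0 166.0 30.6 [ 0.461 -0.024]
red 250.5 0.5 21.5 [ 0.276 -0.192]
red 200.5 3.0 12.9 [ 0.278 -0.247]
[277.19322555 246.37722209]
top ((446.6834411621094, -208.1685791015625), (34.22642135620117, 62.52805709838867), 3.709000587463379)
red 250.5 213.0 14.2 [0.47  0.003]
red 302.8 177.4 5.4 [ 0.58  -0.156]
red 201.0 123.5 35.1 [0.745 0.157]
[302.31473666 178.25390733]
scene ((491.0539245605469, -207.2882843017578), (120.2407455444336, 64.24188232421875), 2.39668869972229)
red 361.5 262.0 41.8 [0.823 0.121]
red 222.1 217.5 6.1 [ 0.585 -0.157]
red 268.0 199.0 11.4 [ 0.545 -0.019]
red 189.0 148.0 7.3 [ 0.225 -0.188]
[222.2317855  215.44411969]
```

Run:
```python
from h import *
s=sense();print(s["time_s"],s["ee_pos"])
for t in [[.58,-.156,.3],[.58,-.156,.115]]: print(np.round(delta(t),1))
```

```text
3.775 [ 0.47039086 -0.18850741  0.29960216]
[-109.7   32.3   -0.4]
[-109.7   32.3  184.6]
```

drive_tool([
  [[-55,16,0],[0,0,0]],
  [[-110,32,0],[0,0,0]],
  [[-110,32,50],[0,0,0]],
  [[-110,32,100],[0,0,0]],
  [[-110,32,150],[0,0,0]],
  [[-110,32,170],[0,0,0]],
  [[-110,32,180],[0,0,0]],
  [[-110,32,180],[0,0,0]],
], force=30)

```text
time_s: 4.78
ee_pos: [0.581, -0.1566, 0.1207]
tcp_rot: [-0.003, 3.14, -0.001]
force: [-0.9, -0.0, 0.4]
gripper_width: 0.0007
grasp_force: 0.0
```

Run:
```python
from h import *
p=read_camera("scene");q=cv2.resize(np.asarray(p["image"])[150:300,120:300],None,fx=4,fy=4)
cv2.imwrite("pics/s2.png",q[:,:,::-1])
```

```text
(no output)
```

View pics/s2.png

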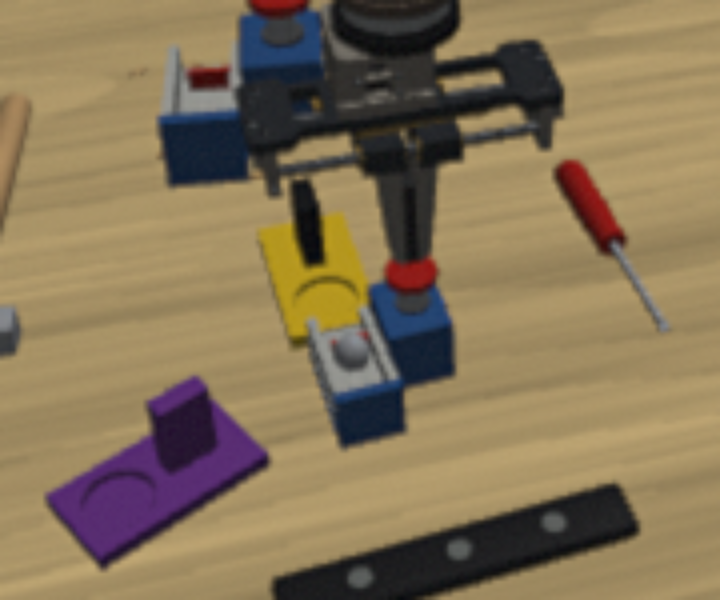

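The closed fingertips sit centred just above the small dispenser's cap at (410,270), and the ball waits in the chute at (352,347). Pressing now.

drive_tool([
  [[0,0,10],[0,0,0]],
  [[0,0,18],[0,0,0]],
  [[0,0,25],[0,0,0]],
  [[0,0,30],[0,0,0]],
  [[0,0,32],[0,0,0]],
  [[0,0,32],[0,0,0]],
  [[0,0,32],[0,0,0]],
  [[0,0,32],[0,0,0]],
  [[0,0,32],[0,0,0]],
  [[0,0,32],[0,0,0]],
])

```text
time_s: 6.08
ee_pos: [0.5814, -0.1567, 0.0912]
tcp_rot: [-0.004, 3.14, -0.002]
force: [-6.8, 3.1, 21.2]
gripper_width: 0.0002
grasp_force: 10.6
```

drive_tool([
  [[0,0,0],[0,0,0]],
  [[0,0,0],[0,0,0]],
  [[0,0,0],[0,0,0]],
  [[0,0,0],[0,0,0]],
  [[0,0,0],[0,0,0]],
  [[0,0,0],[0,0,0]],
  [[0,0,0],[0,0,0]],
  [[0,0,0],[0,0,0]],
])

```text
time_s: 7.08
ee_pos: [0.5814, -0.1567, 0.0912]
tcp_rot: [-0.004, 3.14, -0.002]
force: [-6.9, 3.7, 21.7]
gripper_width: 0.0005
grasp_force: 10.6
```

Run:
```python
from h import *
p=read_camera("scene");q=cv2.resize(np.asarray(p["image"])[150:300,120:300],None,fx=4,fy=4)
cv2.imwrite("pics/s3.png",q[:,:,::-1]); print(traypose(p))
```

```text
((490.7462158203125, -207.29315185546875), (120.67715454101562, 64.28616333007812), 2.5712597370147705)
```

View pics/s3.png

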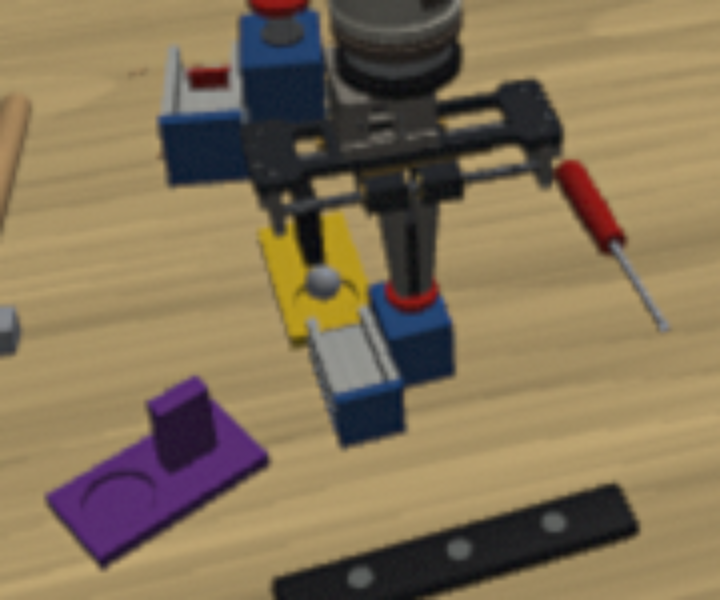

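The plunger is down and the ball lies in the tray pocket at (323,282). Next I'll lift off and move above the grip with the jaw open.

drive_tool([
  [[0,0,-30],[0,0,0]],
  [[0,0,-80],[0,0,0]],
  [[20,-10,-112],[0,0,0]],
  [[65,-30,-112],[0,0,-2.4]],
  [[112,-52,-112],[0,0,-2.4]],
  [[112,-52,-112],[0,0,-2.4]],
  [[112,-52,-112],[0,0,-2.4]],
])

```text
time_s: 8.0
ee_pos: [0.4686, -0.2083, 0.1994]
tcp_rot: [-0.069, 3.141, 0.001]
force: [1.0, 0.2, 0.4]
gripper_width: 0.0001
grasp_force: 0.0
```

drive_tool([
  [[0,0,0],[0,0,0]],
  [[0,0,0],[0,0,0]],
  [[0,0,0],[0,0,0]],
  [[0,0,0],[0,0,0]],
  [[0,0,0],[0,0,0]],
  [[0,0,0],[0,0,0]],
], jaw=1)

```text
time_s: 8.75
ee_pos: [0.4684, -0.2085, 0.1996]
tcp_rot: [-0.069, 3.141, -0.0]
force: [-0.2, 0.6, -0.4]
gripper_width: 0.0584
grasp_force: 0.0
```

Run:
```python
from h import *
p=read_camera("wrist");save(p,"w2.png");print(traypose(p));look(p,["tray_grip","tray_pocket","turntable_center"])
print(delta([.4685,-.2081,.054]), sense()["gripper_width"])
```

```text
((490.3402404785156, -206.99923706054688), (119.6740951538086, 63.125762939453125), 2.4275243282318115)
tray_grip 0.8 [253. 185.] [ 0.467 -0.209]
tray_pocket 0.59 [252. 215.] [ 0.519 -0.208]
turntable_center 0.56 [60. 78.] [ 0.366 -0.413]
turntable_center 0.4 [301. 293.] [ 0.616 -0.14 ]
[-1.05120520e-01  3.66947979e-01  1.45600432e+02] 0.07408708996069152
```

View pics/w2.png

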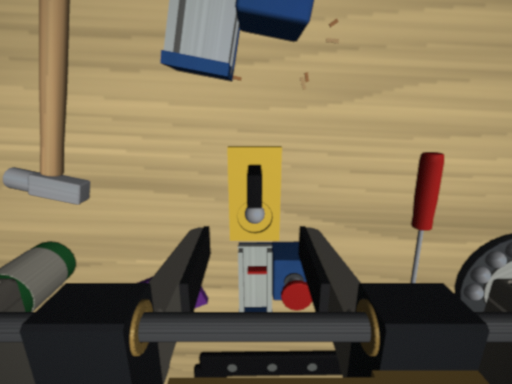

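The ball is in the pocket at (255,214) and the grip is centred at (254,185) between the open fingers. Now descend and grasp.

drive_tool([
  [[0,0,40],[0,0,0]],
  [[0,0,80],[0,0,0]],
  [[0,0,105],[0,0,0]],
  [[0,0,125],[0,0,0]],
  [[0,0,138],[0,0,0]],
  [[0,0,145],[0,0,0]],
  [[0,0,145],[0,0,0]],
  [[0,0,145],[0,0,0]],
])

```text
time_s: 9.95
ee_pos: [0.469, -0.2089, 0.0554]
tcp_rot: [-0.069, 3.14, -0.002]
force: [-0.8, 0.4, -0.3]
gripper_width: 0.0919
grasp_force: 0.0
```

drive_tool([
  [[0,0,0],[0,0,0]],
  [[0,0,0],[0,0,0]],
  [[0,0,0],[0,0,0]],
  [[0,0,0],[0,0,0]],
  [[0,0,0],[0,0,0]],
  [[0,0,0],[0,0,0]],
  [[0,0,0],[0,0,0]],
  [[0,0,0],[0,0,0]],
  [[0,0,0],[0,0,0]],
  [[0,0,0],[0,0,0]],
], jaw=-1, force=30)

```text
time_s: 11.2
ee_pos: [0.4684, -0.2084, 0.0546]
tcp_rot: [0.069, -3.141, -0.0]
force: [-0.4, 0.6, -0.5]
gripper_width: 0.016
grasp_force: 30.0
```

drive_tool([
  [[0,0,-4],[0,0,0]],
  [[0,0,-10],[0,0,0]],
  [[0,0,-20],[0,0,0]],
  [[0,0,-32],[0,0,0]],
  [[0,0,-46],[0,0,0]],
  [[0,0,-62],[0,0,0]],
  [[0,0,-76],[0,0,0]],
  [[0,0,-88],[0,0,0]],
  [[0,0,-96],[0,0,0]],
  [[0,0,-100],[0,0,0]],
])

```text
time_s: 12.45
ee_pos: [0.4685, -0.2085, 0.155]
tcp_rot: [-0.069, 3.141, -0.0]
force: [-1.0, -0.1, -2.2]
gripper_width: 0.0157
grasp_force: 30.0
```

Run:
```python
from h import *
s=sense();print(s["ee_pos"],s["gripper_width"],s["grasp_force"],s["force"])
p=read_camera("wrist");save(p,"w3.png");print(traypose(p,.112))
for n in ("scene","top","wrist"):
    q=p if n=="wrist" else read_camera(n); look(q,["turntable_center"])
```

```text
[ 0.46851243 -0.20850483  0.15504702] 0.015689032802183853 29.999546706676483 [-0.98168213 -0.1400541  -2.16854834]
((458.1211853027344, -208.46392822265625), (56.93309020996094, 63.79788589477539), 2.457075595855713)
turntable_center 0.63 [204. 233.] [ 0.573 -0.206]
turntable_center 0.63 [196. 190.] [ 0.383 -0.195]
turntable_center 0.62 [331. 217.] [0.607 0.151]
turntable_center 0.57 [202. 173.] [0.599 0.157]
turntable_center 0.75 [257. 249.] [ 0.53  -0.202]
```

View pics/w3.png

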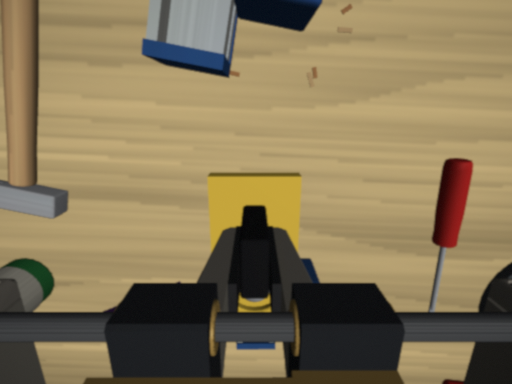

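The tray is held level at 10 cm in the wrist view, with the pocket partly behind the fingers at (255,300). I'll carry it smoothly to the turntable at about (0.60, 0.156).

drive_tool([
  [[0,2,0],[0,0,0]],
  [[-2,7,0],[0,0,0]],
  [[-4,14,0],[0,0,0]],
  [[-6,23,0],[0,0,0]],
  [[-9,34,0],[0,0,0]],
  [[-13,47,0],[0,0,0]],
  [[-16.5,61,0],[0,0,0]],
  [[-20.5,76,0],[0,0,0]],
  [[-24.5,91,0],[0,0,0]],
  [[-29,107,0],[0,0,0]],
])

```text
time_s: 14.0
ee_pos: [0.4929, -0.0992, 0.1546]
tcp_rot: [-0.069, 3.141, 0.0]
force: [1.0, -0.9, -3.1]
gripper_width: 0.0158
grasp_force: 30.0
```

drive_tool([
  [[-4.3,16,0],[0,0,0]],
  [[-8.7,32,0],[0,0,0]],
  [[-13,48,0],[0,0,0]],
  [[-17.3,64,0],[0,0,0]],
  [[-21.7,80,0],[0,0,0]],
  [[-26,96,0],[0,0,0]],
  [[-30.3,112,0],[0,0,0]],
  [[-34.7,128,0],[0,0,0]],
  [[-39,144,0],[0,0,0]],
  [[-43.3,160,0],[0,0,0]],
])

```text
time_s: 15.25
ee_pos: [0.5291, 0.0625, 0.1546]
tcp_rot: [0.069, -3.141, 0.0]
force: [0.4, 0.5, -1.4]
gripper_width: 0.0161
grasp_force: 30.0
```

drive_tool([
  [[-4.3,16,0],[0,0,0]],
  [[-8.4,31,0],[0,0,0]],
  [[-12.2,45,0],[0,0,0]],
  [[-15.5,57,0],[0,0,0]],
  [[-18.2,67,0],[0,0,0]],
  [[-20.4,75,0],[0,0,0]],
  [[-22,81,0],[0,0,0]],
  [[-23.3,86,0],[0,0,0]],
  [[-24.1,89,0],[0,0,0]],
  [[-24.7,91,0],[0,0,0]],
])

```text
time_s: 16.5
ee_pos: [0.5496, 0.1535, 0.1546]
tcp_rot: [0.069, -3.141, 0.0]
force: [0.6, 0.9, -2.3]
gripper_width: 0.016
grasp_force: 30.0
```

drive_tool([
  [[0,0,0],[0,0,0]],
  [[0,0,0],[0,0,0]],
  [[0,0,0],[0,0,0]],
  [[0,0,0],[0,0,0]],
  [[0,0,0],[0,0,0]],
  [[0,0,0],[0,0,0]],
])

```text
time_s: 17.25
ee_pos: [0.5496, 0.1534, 0.1546]
tcp_rot: [-0.069, 3.141, -0.0]
force: [-0.6, -0.4, -2.1]
gripper_width: 0.0162
grasp_force: 30.0
```

Run:
```python
from h import *
p=read_camera("scene");q=cv2.resize(np.asarray(p["image"])[130:280,240:420],None,fx=4,fy=4)
cv2.imwrite("pics/s4.png",q[:,:,::-1]); print(proj(p,[.6,.156,.028]),proj(p,[.6,.156,.106]),traypose(p,.112))
for n in ["tray_pocket","ball_center"]:
    for r in place_of(p,n)[:3]: print(n,r["conf"],r["centre"],ray(p,r["centre"],.11)[:2])
```

```text
[331.30756684 214.69191819] [335.01457031 193.47356762] ((571.943115234375, 154.642822265625), (122.3451919555664, 65.27294921875), 1.7220457792282104)
tray_pocket 0.8 [334.7, 196.1] [0.61452376 0.14751939]
tray_pocket 0.57 [151.8, 277.4] [ 0.75756273 -0.34559516]
ball_center 0.65 [331.1, 216.4] [0.68650758 0.10310964]
ball_center 0.37 [332.3, 188.0] [0.58019625 0.15659547]
```

View pics/s4.png

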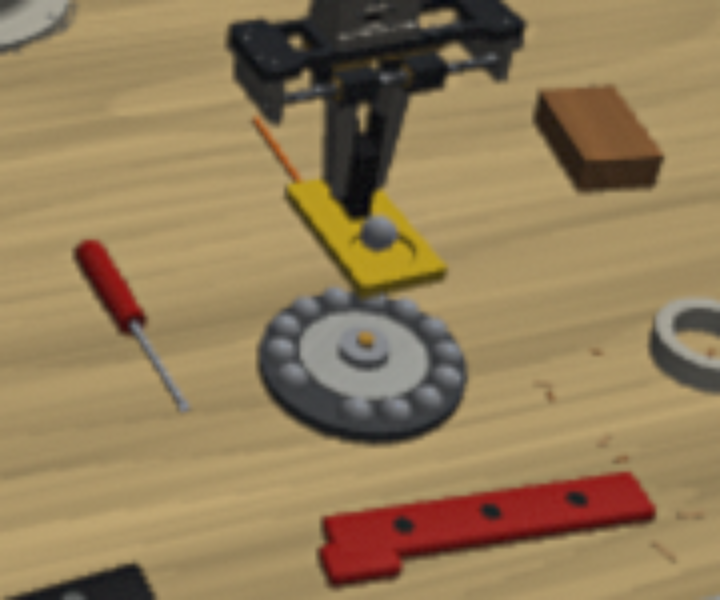

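The ball sits in the pocket at (380,235). The hub at (365,342) matches the projected turntable centre, so the pocket is over it. Handing in.

```bash
python3 -c "
from station import *
print(job_done())"
```

```text
the job is handed in; nothing more can be done
None
```

I handed the job in with the tray still gripped and level, about 10 cm above the bench. The ball is in the pocket and the pocket is over the turntable centre; the station gave no pass or fail result.

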